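# Lock the idler axle with its R-clip

## Robot

A 6-joint arm with a two-finger parallel gripper is mounted at the origin on the work surface. World frame = base frame: x ahead of the robot, y to its left, z up, the work surface at z = 0. Lengths are in m, angles in degrees, forces in N, time in s.
With the tool pointing down it reaches from about 0.3 to 0.75 m from the base axis. Payload 8.5 kg.
Tool frame: the origin (TCP) lies midway between the tips of the shut fingers; the grasp point (between the pads) lies 19 mm behind it (env.hold_point_z is the distance from the TCP to the grasp point, in m); z points along the fingers, y is the line along which they close (so a half turn about z gives the same grasp; the last joint's range is limited). The gripper opens to 85 mm and grips with 20 to 120 N. Pads are 22 mm wide; open, the fingers measure 114 mm over their backs; the gripper's body (76 mm by 85 mm) begins 54 mm behind the grasp point. The pads swing forward as they close: fully open they stand 13 mm farther back than shut.
Start: joints at [-77.195, 21.807, 74.336, -0, 83.858, -12.336], TCP at [0.234, -0.498, 0.231] pointing down, gripper open.
Joint ranges: [-178.18, 178.18], [-50.72, 133.34], [12.68, 142.11], [-81.47, 261.47], [9.98, 163.14], [-165.26, 165.26]. Speed limits (degrees/s): [136.94, 136.94, 180, 180, 180, 180].

## Interface

Orientations are given as a 3x3 rotation matrix whose columns are the frame's x, y, z axes.
In Python, from rig import observe, get_image, camera_info, env gives the robot as it stands.
- The arm moves only by the tool drive_tool, never from a script. Its arguments are lists of equal length, an entry for each row: "offset": the shift along the tool's x, y, z in units of 40 mm (1.0 is 40 mm), a list of three; "turn": the turn, a rotation vector about the tool's x, y, z in units of 6 degrees (1.0 is 6 degrees), a list of three; "hand": the opening, from 0 (shut) to 1 (fully open). A call has exactly 10 rows; each row shifts and turns the commanded pose from where the row before left it, along the tool's axes as they then stand; what a row does not reach is not made up. A row lasts 1/8 s, in which the tool goes at most 62.5 mm and 10.7 degrees, less where a joint would pass 70% of its speed; a pose out of reach is approached as far as the arm can. A call is refused whole if a number of a shift passes 1 or a number of a turn 1, either way. A call with a gripper value outside its range is refused whole. The fingers move at their own pace and stop on an object; "newtons" is the grip in N (left out, the last holds). Time passes only in rows, so rows that do not move let the fingers close, or fill a call up. It gives the time, the measured TCP pose, the force, the opening and the grip force at its end, in the units of the state.
- observe(): the state, without advancing time (a new reading comes with each control period).
- get_image(name): name is "scene" or "side" or "wrist"; returns the picture (384x512x3 uint8, blue, green, red); there is no depth.
- camera_info(name): a dict with "fx", "fy", "cx", "cy" (pixels), "world_to_cam" (4x4, takes a point from world to camera coordinates). Camera axes: x right, y down, z forward; pixel columns grow to the right and rows downward; lengths in m; the calibration is good to about 2 mm. The wrist camera is an equidistant fisheye: a pixel r from the principal point sees the ray r / f radians off the axis. A picture is of the moment at which its call begins: read the wrist's pose just before it. camera_info takes no time and is no camera call; for the wrist camera it gives the pose at the moment of the call.
- env.close_job(): hands the job in; it is judged then, once.
The state is a dict: "time_s": time; "q": joint angles; "qvel": joint speeds; "joint_efforts": joint torques, N m; "position": TCP position; "tool_rot": TCP orientation; "ft_force": force on the tool from outside, world axes, zero at the start; "wrist_torque": the same for the moment, N m; "grip_width": finger opening in m; "gripper_force": force on a finger pad.
Only numpy, scipy, OpenCV 4.12 (cv2) and the standard library are available. Lean on these libraries where they do the work, as an engineer would, in place of code of your own. Each camera call takes 0.05 s, during which the arm holds its last target. There are 200 camera calls.

## Task

Take the R-clip out of the orange rack, feel for the cross-hole in the top of the idler bracket's axle with the clip's straight leg, and push the leg down through the hole until the bent leg has ridden over the axle and closed beneath it. The axle floats endwise, so you only know roughly where the hole is: the clip's contact forces on the axle must stay under 35 N. Leave the clip standing upright and fully home, let go of it, and do not disturb the other things on the bench.

Things in the scene. Friction and masses are not known exactly. Their poses are not given: they have to be found in the camera images.
- bracket: Blue idler bracket fixed to the bench: base plate 130 x 90 x 10 mm, upright cheek, white roller 34 mm across, and a bare level steel axle 26 mm across that sticks out beyond the roller along +x, centre line 85 mm above the table; it does not turn. Origin: on the table under the axle's line, 20 mm inward of axle_in; the roller's outer face is at x = +10 mm.
- axle_in (a point): Fixed point on the axle's centre line, 10 mm out from the roller's face; x points outward along the axle, z up. A vertical cross-hole, 8.5 mm square with 1 mm chamfered mouths, goes right through the axle 15 mm short of its free end. The axle floats endwise, so the hole stands anywhere from x = +6 to +46 mm of this point, centred in y; about 15 N of friction holds the axle where it is.
- clip_grip (a point): Centre of the coil (the grip) of the brass-coloured R-clip of 6 mm wire, 65 g. The coil is 28 mm across and 13 mm thick along y (grip it across y). z points up. The straight leg runs along -z directly below this point; the sprung bent leg lies on the +x side. The bent leg may pass either side of the axle. When the clip is home the axle's centre line lies 48 mm below this point.
- clip_tip (a point): Round lower end of the clip's straight leg, 92 mm below the coil's centre; same axes as clip_grip.
- clip_leg (a joint): How far the clip's bent leg is spread, rad: 0 relaxed, about 0.05 to 0.09 as it rides over the axle. Stiffness 8 N m/rad about a pivot beside the coil. Its inner side is 14 mm from the straight leg's axis 48 mm below the coil's centre (seat), 8 mm at 60 mm below (pinch), and flares out to its end 79 mm below. Riding over takes 5 to 15 N of push, falling off once past; with the pinch the contact forces add up to about 20 N.
- rack_well (a point): Mouth of the square well (8.4 x 8 mm, 62 mm deep), 70 mm above the table, in the fixed orange rack (72 x 46 x 70 mm, long along x) in which the clip stands by its straight leg; the bent leg stands in a slot beside it. The coil's centre is 30 mm above this point. z up. Draw the clip at least 62 mm straight up to free it.
- wrench: open-ended steel wrench lying flat, bystander; origin at its underside or middle
- screwdriver: screwdriver with blue handle lying flat, bystander; origin at its underside or middle
- tape_roll: roll of blue tape, 100 mm across, 48 mm high, lying flat, bystander; origin at its underside or middle
- spare_roller: white plastic spare roller standing upright, 34 mm across, 46 mm high, bystander; origin at its underside or middle
- grease_jar: amber jar, 64 mm across, 75 mm high, bystander; origin at its underside or middle
- carton: cardboard carton with a blue tape band, 110 x 160 x 50 mm, bystander; origin at its underside or middle
- spare_axle: plain steel bar without a hole, 26 mm across, 100 mm long, lying, bystander; origin at its underside or middle
Not all that is in view belongs to the job. Of the things shaped like the part that bears clip_grip, the brass one is meant.

How it is judged:
By the outcome, as a careful person would: the job done as asked, in the order asked, and still so for the second after the job is handed in, with the robot touching nothing.
It also fails if it takes over 64 s, if anything falls off the work surface, if the arm or the gripper's body presses on something with over 40 N, if the wrist force passes 120 N, or if a joint passes its speed limit or range.

## Working session

There is one attempt and no reset: what is moved stays moved. The work goes in short steps, Python scripts to look and compute and a tool call to move; the robot and the scene stay as the last step left them, time stands still between calls to the robot, and variables do not carry over. Pictures are saved under pics/ and viewed, at most 10 in all, crops included, and the job is handed in when it is done.

Besides the shell and the picture viewer there is one more tool, called after "Request:" by a JSON object that holds its "name" and its "arguments". drive_tool: Moves the arm, as the interface text tells. Its arguments: {"type":"object","properties":{"offset":{"type":"array"},"turn":{"type":"array"},"hand":{"type":"array"},"newtons":{"type":"number"}},"required":["offset","turn","hand"]}

```bash
ls; mkdir -p pics; python3 - <<'E'
from rig import observe,get_image,camera_info,env
import cv2,numpy as np
for n in("scene","side"):
    im=get_image(n);cv2.imwrite(f"pics/{n}0.png",im)
    i=camera_info(n);print(n,i["fx"],i["fy"],i["cx"],i["cy"]);print(np.round(np.array(i["world_to_cam"]),4).tolist())
s=observe();print(s);print(env.hold_point_z)
a=cv2.imread("pics/scene0.png");b=cv2.imread("pics/side0.png")
cv2.imwrite("pics/both.png",cv2.resize(a,(800,600)));cv2.imwrite("pics/both2.png",cv2.resize(b,(800,600)))
E
```

```text
pics
scene 365.7531167426934 365.7531167426934 251.02810288047314 190.63501596011017
[[-0.5857, 0.8105, 0.002, 0.3146], [0.5102, 0.3706, -0.7761, -0.216], [-0.6298, -0.4535, -0.6306, 1.3208], [0.0, 0.0, 0.0, 1.0]]
side 474.6381482554426 474.6381482554426 249.04731225488658 195.67175376685083
[[-0.9815, -0.1906, -0.0186, 0.5283], [-0.1363, 0.7636, -0.6311, 0.1197], [0.1346, -0.6169, -0.7754, 1.0481], [0.0, 0.0, 0.0, 1.0]]
{'time_s': 0.1, 'q': array([-7.71945515e+01,  2.18368558e+01,  7.43802353e+01, -3.23021517e-04,
        8.38583342e+01, -1.23377880e+01]), 'qvel': array([ 0.01271095, -0.04036942, -0.18624828, -0.08069749,  0.01846799,
       -0.03414038]), 'joint_efforts': array([ 3.14797937e-03, -4.49216795e+01, -2.31659567e+01, -2.44054554e-04,
        3.64152089e-03,  2.07792414e-05]), 'position': array([ 0.23360322, -0.49762651,  0.23077712]), 'tool_rot': array([[ 9.05248215e-01,  4.24883020e-01, -2.97238714e-04],
       [ 4.24883035e-01, -9.05247349e-01,  1.28243490e-03],
       [ 2.75810255e-04, -1.28721359e-03, -9.99999134e-01]]), 'ft_force': array([0.27468093, 0.17048071, 0.62135817]), 'wrist_torque': array([0.02516482, 0.02598552, 0.02181239]), 'gripper_force': 0.0, 'grip_width': 0.08536181888008933}
0.0187
```

View pics/both.png

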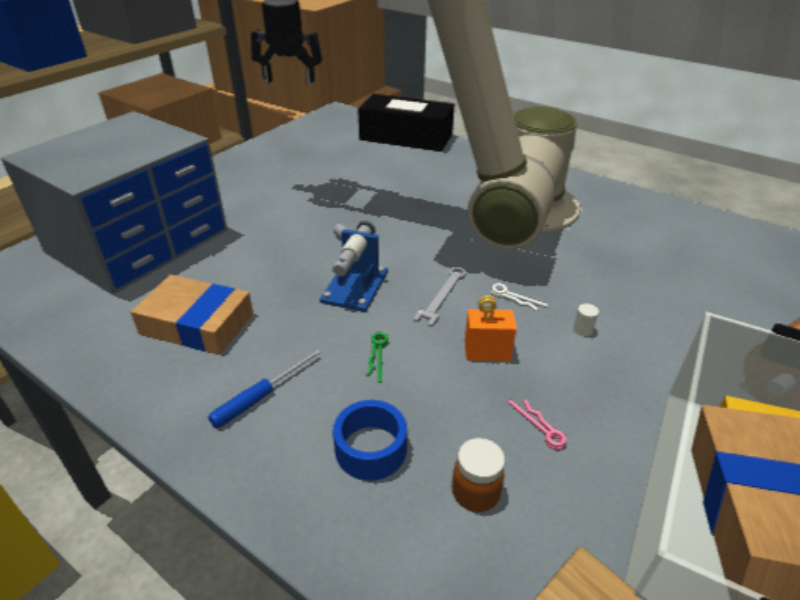

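View pics/both2.png

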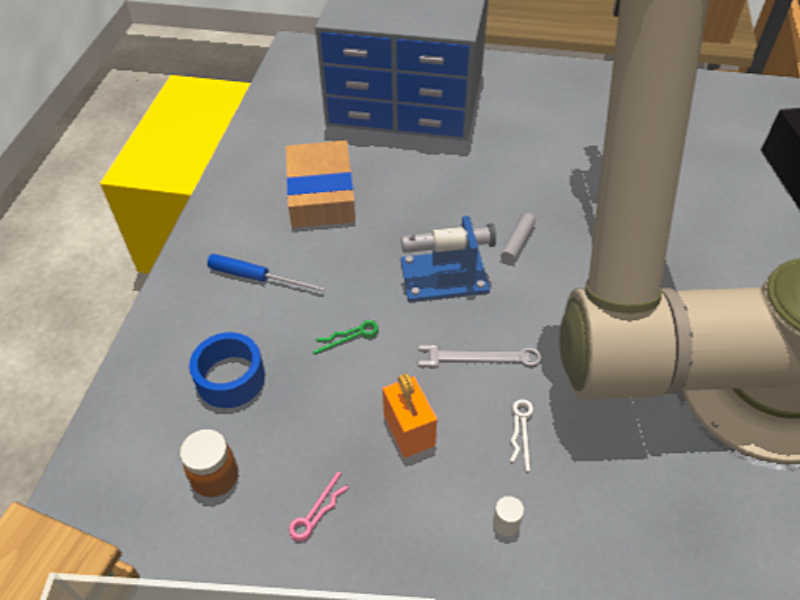

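The two views show the brass clip in the orange rack: scene (487,305) and side (406,385) in the 800-px pictures. Possible confusions, all lying flat, are green (378,350), white (515,295) and pink (545,425) in the scene view. I choose the brass one standing in the rack. The bracket is at scene (355,260) and side (440,250), with its axle pointing left in the side view. Next is a close crop of both.

```bash
python3 - <<'E'
import cv2,numpy as np
def crop(n,x,y,w,h,s=6):
    im=cv2.imread(f"pics/{n}0.png")[y:y+h,x:x+w]
    im=cv2.resize(im,(w*s,h*s),interpolation=cv2.INTER_CUBIC)
    for k in range(0,w,10): cv2.line(im,(k*s,0),(k*s,6),(0,255,255),1); cv2.putText(im,str(x+k),(k*s,16),0,.33,(0,255,255),1)
    for k in range(0,h,10): cv2.line(im,(0,k*s),(6,k*s),(0,255,255),1); cv2.putText(im,str(y+k),(8,k*s+4),0,.33,(0,255,255),1)
    return im
a=np.hstack([crop("scene",290,180,50,55),crop("side",238,230,50,55)])
b=np.hstack([crop("scene",200,135,50,64,6)[:],crop("side",250,132,70,64,6)])
cv2.imwrite("pics/rack.png",a);cv2.imwrite("pics/brk.png",b);print(a.shape,b.shape)
E
```

```text
(330, 600, 3) (384, 720, 3)
```

View pics/rack.png

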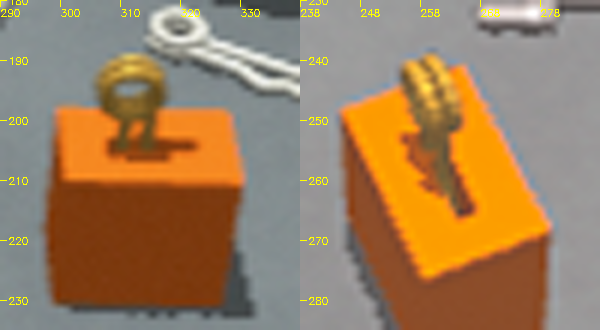

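View pics/brk.png

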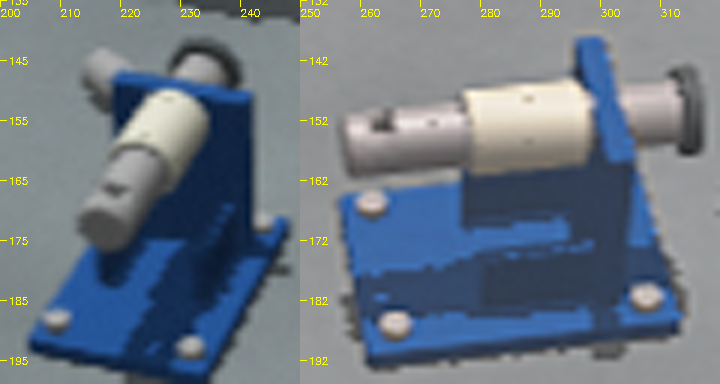

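The crop confirms the brass clip: coil at scene (310.5,194.5) and side (260,246), with its slot and bent leg to the right in scene. In the bracket crop, the dark hole mouth is at scene (218,166.5) and side (262.5,152.5).

```bash
cat > h.py <<'E'
import numpy as np,cv2
from rig import observe,get_image,camera_info,env
from scipy.optimize import least_squares
def proj(n,P,I={}):
    i=I.setdefault(n,camera_info(n)); T=np.array(i["world_to_cam"])
    p=np.atleast_2d(P)@T[:3,:3].T+T[:3,3]
    return np.c_[i["fx"]*p[:,0]/p[:,2]+i["cx"],i["fy"]*p[:,1]/p[:,2]+i["cy"]]
def onz(n,uv,z):
    return least_squares(lambda p:(proj(n,[p[0],p[1],z])[0]-uv),[.5,0]).x
def tri(a,b):
    r=least_squares(lambda p:np.r_[proj("scene",p)[0]-a,proj("side",p)[0]-b],[.5,0,.1]); return r.x,r.fun
E
python3 - <<'E'
from h import *
np.set_printoptions(precision=4,suppress=True)
sc=[(298.5,198),(327,198.5),(330,210.3),(300.5,210.3)]
sd=[(266,241),(279.5,268.5),(259,276.5),(245,248)]
for n,c in(("scene",sc),("side",sd)):
    P=np.array([onz(n,u,.07) for u in c]);e=(P[1]+P[2]-P[0]-P[3])/2
    print(n,P.tolist(),"ctr",P.mean(0),"len",np.hypot(*e),"yaw",np.degrees(np.arctan2(e[1],e[0])))
print("coil",tri((310.5,194.5),(260,246)))
print("hole",tri((218,166.5),(262.5,152.5)),onz("scene",(218,166.5),.098),onz("side",(262.5,152.5),.098))
# base plate corners: fit rectangle 130x90 at z=.01
cs={"scene":[(204.5,190.5),(234,196.5),(246.5,172)],"side":[(261,192),(256,164),(313,185.5)]}
for n in cs: print(n,[onz(n,u,.01 if n=="scene" else .01).tolist() for u in cs[n]])
# axle axis top line in side / roller edge
print("end ctr",tri((215.5,173.5),(258,156)))
E
```

```text
scene [[0.48597840240529877, 0.11031442037364951], [0.4455624491057214, 0.16927566426980875], [0.48122896374085566, 0.1952309778672903], [0.5231814871750107, 0.13744428078244325]] ctr [0.484  0.1531] len 0.07143991825782686 yaw 125.20388756755044
side [[0.4794834802364418, 0.11051045014254247], [0.4418919212682109, 0.17047676799586026], [0.4789457032764366, 0.1956652733199437], [0.5192177176505743, 0.13529198390757108]] ctr [0.4799 0.153 ] len 0.07166651437474658 yaw 122.90415845046603
coil (array([0.4865, 0.1418, 0.0968]), array([ 0.0926,  0.1146,  0.0302, -0.1179]))
hole (array([ 0.5269, -0.1168,  0.0956]), array([ 0.0297,  0.0415,  0.0059, -0.0444])) [ 0.5293 -0.1148] [ 0.5265 -0.1144]
scene [[0.549566034134329, -0.15393108127957872], [0.5212728596160956, -0.0699039359582778], [0.4079719903913459, -0.11022651805381317]]
side [[0.5215916146883901, -0.06706664872008015], [0.5503618706129396, -0.15605509805571327], [0.39993498208443923, -0.10972263127277218]]
end ctr (array([ 0.5381, -0.1181,  0.0794]), array([-0.1785, -0.248 , -0.0373,  0.2682]))
```

Request:
{"name": "drive_tool", "arguments": {"offset": [[1,-0.94,0],[1,-0.94,0],[1,-0.94,0],[1,-0.94,0],[1,-0.94,0],[1,-0.94,0],[1,-0.94,0],[1,-0.94,0],[1,-0.94,0],[1,-0.94,0]], "turn": [[0,0,0],[0,0,0],[0,0,0],[0,0,0],[0,0,0],[0,0,0],[0,0,0],[0,0,0],[0,0,0],[0,0,0]], "hand": [1,1,1,1,1,1,1,1,1,1], "newtons": 100}}

```text
time_s: 1.35
position: [0.4363, 0.0143, 0.2313]
tool_rot: [[0.905, 0.425, -0.0], [0.425, -0.905, -0.0], [-0.0, 0.0, -1.0]]
ft_force: [1.4, -0.5, -0.2]
grip_width: 0.0854
gripper_force: 0.0
```

Request:
{"name": "drive_tool", "arguments": {"offset": [[1,-0.94,0],[1,-0.94,0],[0.5,-0.5,0],[0,0,0],[0,0,0],[0,0,0],[0,0,0],[0,0,0],[0,0,0],[0,0,0]], "turn": [[0,0,0],[0,0,0],[0,0,0],[0,0,-1],[0,0,-1],[0,0,-1],[0,0,-1],[0,0,-1],[0,0,-1],[0,0,-1]], "hand": [1,1,1,1,1,1,1,1,1,1]}}

```text
time_s: 2.6
position: [0.4859, 0.1411, 0.231]
tool_rot: [[0.385, 0.923, -0.001], [0.923, -0.385, -0.0], [-0.0, -0.001, -1.0]]
ft_force: [0.3, 0.3, 0.3]
grip_width: 0.0855
gripper_force: 0.0
```

Request:
{"name": "drive_tool", "arguments": {"offset": [[0,0,0],[0,0,0],[0,0,0],[0,0,0],[0,0,0],[0,0,0],[0,0,0],[0,0,0],[0,0,0],[0,0,0]], "turn": [[0,0,-1],[0,0,-1],[0,0,-1],[0,0,-1],[0,0,-1],[0,0,-1],[0,0,-1],[0,0,-1],[0,0,-1],[0,0,-0.5]], "hand": [1,1,1,1,1,1,1,1,1,1]}}

```text
time_s: 3.85
position: [0.4859, 0.1411, 0.231]
tool_rot: [[-0.563, 0.826, -0.001], [0.826, 0.563, -0.0], [0.0, -0.001, -1.0]]
ft_force: [-0.6, 0.4, 1.2]
grip_width: 0.0852
gripper_force: 0.0
```

```bash
cat >> h.py <<'E'
def go(P,yaw):
    "tool-frame offset (units) to TCP P and z-turn units for tool-y yaw deg"
    s=observe();R=s["tool_rot"];d=R.T@(np.array(P)-s["position"])/.04
    y=np.degrees(np.arctan2(R[1,1],R[0,1]));t=-((yaw-y+180)%360-180)/6
    print("t",round(s["time_s"],2),"pos",s["position"].round(4),"yaw",round(y,2),"offs",d.round(2),"turn",round(t,2),"F",s["ft_force"].round(2),"tilt",R[:2,2].round(4),"w",round(s["grip_width"],4))
def wproj(P,i):
    T=np.array(i["world_to_cam"]);p=np.atleast_2d(P)@T[:3,:3].T+T[:3,3]
    r=np.hypot(p[:,0],p[:,1]);th=np.arctan2(r,p[:,2])
    return np.c_[i["cx"]+i["fx"]*th*p[:,0]/r,i["cy"]+i["fy"]*th*p[:,1]/r]
E
python3 - <<'E'
from h import *
go([.4865,.1425,.13],34)
i=camera_info("wrist");im=get_image("wrist");cv2.imwrite("pics/w1.png",cv2.resize(im,(800,600),interpolation=2))
print(i["fx"],i["cx"],i["cy"],np.array(i["world_to_cam"]).round(4).tolist())
print("coil pred",wproj([[.4865,.1425,.1]],i)*1.5625)
E
```

```text
t 3.85 pos [0.4859 0.1411 0.231 ] yaw 34.27 offs [0.02 0.03 2.53] turn 0.05 F [-0.61  0.37  1.15] tilt [-0.0008 -0.0001] w 0.0852
297.3186396354542 253.59168749496814 190.02177226199527 [[0.8262, 0.5634, -0.0004, -0.4819], [0.5413, -0.7937, 0.2777, -0.1856], [0.1561, -0.2297, -0.9607, 0.335], [0.0, 0.0, 0.0, 1.0]]
coil pred [[396.741605   284.50723177]]
```

View pics/w1.png

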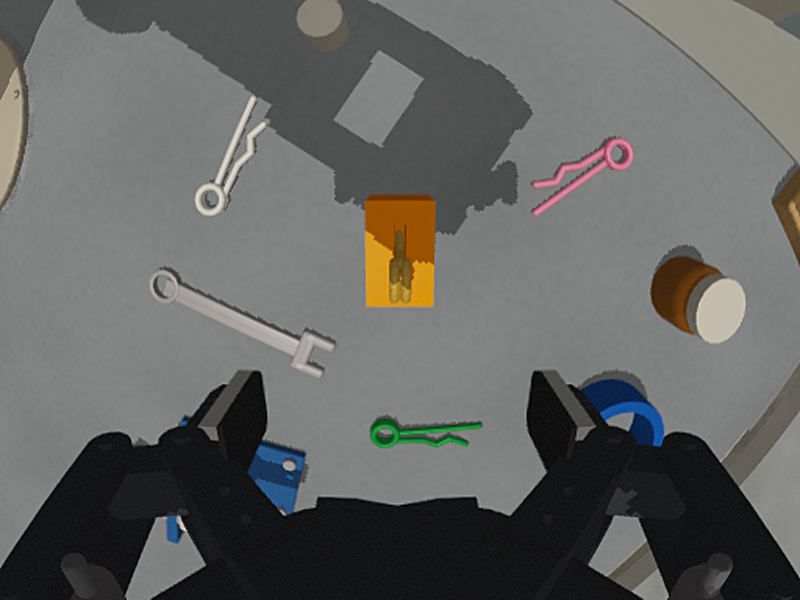

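The wrist view shows the rack centred at (400,250) and squared to the image. The coil is at (400,280), against a predicted (397,284), so about 1 mm off. I descend with that correction and grip.

Request:
{"name": "drive_tool", "arguments": {"offset": [[0.05,0.06,0.6],[0,0,0.6],[0,0,0.6],[0,0,0.6],[0,0,0.5],[0,0,0.4],[0,0,0.3],[0,0,0.12],[0,0,0],[0,0,0]], "turn": [[0,0,0],[0,0,0],[0,0,0],[0,0,0],[0,0,0],[0,0,0],[0,0,0],[0,0,0],[0,0,0],[0,0,0]], "hand": [1,1,1,1,1,1,0.6,0.5,0.4,0.3]}}

```text
time_s: 5.15
position: [0.4873, 0.1441, 0.083]
tool_rot: [[-0.561, 0.828, 0.001], [0.828, 0.561, 0.0], [-0.001, 0.001, -1.0]]
ft_force: [-0.2, -0.1, 0.4]
grip_width: 0.0257
gripper_force: 0.0
```

Request:
{"name": "drive_tool", "arguments": {"offset": [[0,0,0],[0,0,0],[0,0,0],[0,0,0],[0,0,0],[0,0,0],[0,0,0],[0,0,0],[0,0,0],[0,0,0]], "turn": [[0,0,0],[0,0,0],[0,0,0],[0,0,0],[0,0,0],[0,0,0],[0,0,0],[0,0,0],[0,0,0],[0,0,0]], "hand": [0.25,0.2,0.1,0,0,0,0,0,0,0], "newtons": 60}}

```text
time_s: 6.4
position: [0.4871, 0.1441, 0.0826]
tool_rot: [[-0.561, 0.828, 0.0], [0.828, 0.561, 0.0], [-0.0, 0.0, -1.0]]
ft_force: [0.8, 0.4, 2.9]
grip_width: 0.0121
gripper_force: 60.6
```

Request:
{"name": "drive_tool", "arguments": {"offset": [[0,0,0],[0,0,-0.2],[0,0,-0.35],[0,0,-0.35],[0,0,-0.35],[0,0,-0.35],[0,0,-0.35],[0,0,-0.5],[0,0,-0.5],[0,0,0]], "turn": [[0,0,0],[0,0,0],[0,0,0],[0,0,0],[0,0,0],[0,0,0],[0,0,0],[0,0,0],[0,0,0],[0,0,0]], "hand": [0,0,0,0,0,0,0,0,0,0], "newtons": 110}}

```text
time_s: 7.65
position: [0.4875, 0.1442, 0.2019]
tool_rot: [[-0.561, 0.828, 0.003], [0.828, 0.561, 0.0], [-0.001, 0.003, -1.0]]
ft_force: [-0.6, 0.0, -0.7]
grip_width: 0.0115
gripper_force: 107.4
```

```bash
python3 - <<'E'
from h import *
go([.528,-.1148,.205],18.7)
i=camera_info("wrist");im=get_image("wrist")
a=get_image("scene");b=get_image("side")
s=observe();c=s["position"];print("tip pred",proj("scene",c-[0,0,.0746]),proj("side",c-[0,0,.0746]))
print("coil pred",proj("scene",c+[0,0,.0174]),proj("side",c+[0,0,.0174]))
pt=[int(v) for v in np.r_[proj("scene",c-[0,0,.03])[0],proj("side",c-[0,0,.03])[0]]]
L=[cv2.resize(m[y-32:y+32,x-32:x+32],(384,384),interpolation=2) for m,x,y in((a,pt[0],pt[1]),(b,pt[2],pt[3]))]
print([ (pt[0]-32,pt[1]-32),(pt[2]-32,pt[3]-32)])
cv2.imwrite("pics/l1.png",np.hstack(L))
E
```

```text
t 7.65 pos [0.4875 0.1442 0.2019] yaw 34.14 offs [-5.93 -2.8  -0.08] turn 2.57 F [-0.63  0.05 -0.69] tilt [0.003  0.0002] w 0.0115
tip pred [[312.65937136 185.80709921]] [[259.78812026 238.85446206]]
coil pred [[317.14581836 153.30131039]] [[259.73192238 210.26547227]]
[(282, 138), (227, 193)]
```

View pics/l1.png

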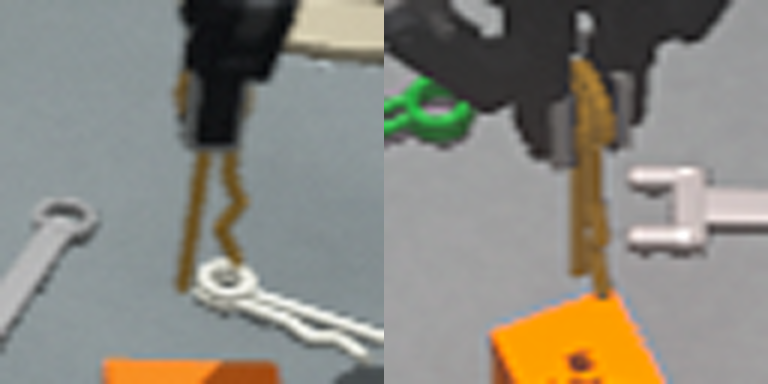

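The clip is free, and its tip is at scene (312.5,186) and side (259.3,238.3). That matches the prediction within 0.5 px, so the leg is plumb under the TCP. Next I refine the axle's line.

```bash
python3 - <<'E'
from h import *
np.set_printoptions(precision=4,suppress=True)
obs=[("scene",(205,191.2),1,-1),("scene",(234.2,197),1,1),("scene",(247.5,171.5),-1,1),("side",(256.7,164.8),1,-1),("side",(261.3,191.2),1,1),("side",(313.7,185.5),-1,1)]
def f(p):
    c,s=np.cos(p[2]),np.sin(p[2]);r=[]
    for n,u,a,b in obs: x,y=a*.065,b*.045;r+=list(proj(n,[p[0]+c*x-s*y,p[1]+s*x+c*y,.01])[0]-u)
    return r
r=least_squares(f,[.47,-.13,.32]);print("plate",r.x[:2],np.degrees(r.x[2]),r.fun)
u=np.array([np.cos(r.x[2]),np.sin(r.x[2])]);v=np.array([-u[1],u[0]])
for n,q in(("side",[(258.3,156.6),(277,154.5)]),("scene",[(217.8,172.4),(223.6,162.4)])):
    P=np.array([onz(n,w,.085) for w in q]);d=P[0]-P[1];print(n,"axis yaw",np.degrees(np.arctan2(d[1],d[0])),"lat",(P-r.x[:2])@v)
for h in([.5293,-.1148],[.5265,-.1144]):print("hole along,lat",(np.array(h)-r.x[:2])@u,(np.array(h)-r.x[:2])@v)
E
```

```text
plate [ 0.4743 -0.132 ] 18.703177720097706 [-0.6311 -0.5508  0.1531 -0.2849  0.8869 -1.0193 -0.8341 -0.1526 -0.1285
  0.3494 -0.0084 -0.0643]
side axis yaw 18.794512820879206 lat [-0.0008 -0.0009]
scene axis yaw 20.60893301060368 lat [ 0.0007 -0.0009]
hole along,lat 0.057619479372564425 -0.001343095511889495
hole along,lat 0.055095606597397116 -6.635504696742012e-05
```

Request:
{"name": "drive_tool", "arguments": {"offset": [[-0.74,-0.35,0],[-0.74,-0.35,0],[-0.74,-0.35,0],[-0.74,-0.35,0],[-0.74,-0.35,0],[-0.74,-0.35,0],[-0.74,-0.35,0],[-0.74,-0.35,0],[0,0,0],[0,0,0]], "turn": [[0,0,0],[0,0,0],[0,0,0],[0,0,0],[0,0,0],[0,0,0],[0,0,0],[0,0,0.8],[0,0,0.9],[0,0,0.87]], "hand": [0,0,0,0,0,0,0,0,0,0]}}

```text
time_s: 9.05
position: [0.5268, -0.1151, 0.1994]
tool_rot: [[-0.317, 0.948, -0.002], [0.948, 0.317, 0.001], [0.002, -0.002, -1.0]]
ft_force: [-0.0, 0.1, -0.5]
grip_width: 0.0114
gripper_force: 107.4
```

```bash
python3 - <<'E'
from h import *
go([.5278,-.1144,.182],18.7)
E
```

```text
t 9.05 pos [ 0.5268 -0.1151  0.1994] yaw 18.5 offs [0.01 0.03 0.43] turn -0.03 F [-0.04  0.14 -0.5 ] tilt [-0.002  0.001] w 0.0114
```

Request:
{"name": "drive_tool", "arguments": {"offset": [[0.01,0.03,0.15],[0,0,0.15],[0,0,0.13],[0,0,0],[0,0,0],[0,0,0],[0,0,0],[0,0,0],[0,0,0],[0,0,0]], "turn": [[0,0,-0.03],[0,0,0],[0,0,0],[0,0,0],[0,0,0],[0,0,0],[0,0,0],[0,0,0],[0,0,0],[0,0,0]], "hand": [0,0,0,0,0,0,0,0,0,0]}}

```text
time_s: 10.3
position: [0.5282, -0.114, 0.1833]
tool_rot: [[-0.324, 0.946, 0.0], [0.946, 0.324, 0.0], [-0.0, 0.0, -1.0]]
ft_force: [0.1, 0.4, -0.4]
grip_width: 0.0114
gripper_force: 107.4
```

```bash
python3 - <<'E'
from h import *
go([.5278,-.1144,.182],18.7)
a=get_image("scene");b=get_image("side")
cv2.imwrite("pics/s2.png",a);cv2.imwrite("pics/d2.png",b)
L=[cv2.resize(m[y:y+50,x:x+50],(400,400),interpolation=2) for m,x,y in((a,195,130),(b,240,115))]
cv2.imwrite("pics/l2.png",np.hstack(L))
c=observe()["position"]
for n in("scene","side"):print(n,"tip",proj(n,c-[0,0,.0746]),"under tip z.098",proj(n,[c[0],c[1],.098]))
E
```

```text
t 10.3 pos [ 0.5282 -0.114   0.1833] yaw 18.9 offs [-0.01 -0.01  0.03] turn 0.03 F [ 0.1   0.36 -0.37] tilt [0. 0.] w 0.0114
scene tip [[218.28092735 163.10283963]] under tip z.098 [[218.4992261  166.40486845]]
side tip [[261.78101053 149.31329453]] under tip z.098 [[261.77116696 152.543765  ]]
```

View pics/l2.png

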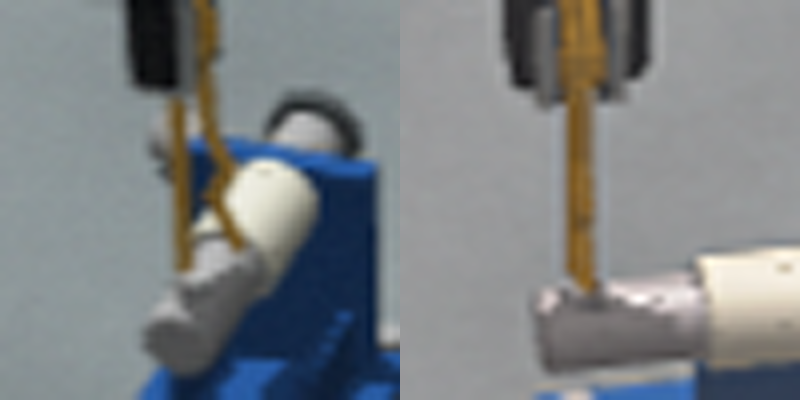

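The tip stands over the hole within about 2 mm: side tip (262.2,150.6) with the hole near (263.5,152), and scene tip (218,163.5) over the hole at (218.5,166.5). I now feel downward in small steps.

Request:
{"name": "drive_tool", "arguments": {"offset": [[0,0,0.1],[0,0,0.08],[0,0,0.03],[0,0,0.03],[0,0,0.02],[0,0,0.02],[0,0,0.01],[0,0,0],[0,0,0],[0,0,0]], "turn": [[0,0,0],[0,0,0],[0,0,0],[0,0,0],[0,0,0],[0,0,0],[0,0,0],[0,0,0],[0,0,0],[0,0,0]], "hand": [0,0,0,0,0,0,0,0,0,0]}}

```text
time_s: 11.65
position: [0.528, -0.114, 0.1717]
tool_rot: [[-0.324, 0.946, -0.001], [0.946, 0.324, 0.0], [0.0, -0.0, -1.0]]
ft_force: [-0.4, -0.4, -0.7]
grip_width: 0.0113
gripper_force: 107.5
```

Request:
{"name": "drive_tool", "arguments": {"offset": [[0,0,0.01],[0,0,0.01],[0,0,0.01],[0,0,0.01],[0,0,0.01],[0,0,0.01],[0,0,0],[0,0,0],[0,0,0],[0,0,0]], "turn": [[0,0,0],[0,0,0],[0,0,0],[0,0,0],[0,0,0],[0,0,0],[0,0,0],[0,0,0],[0,0,0],[0,0,0]], "hand": [0,0,0,0,0,0,0,0,0,0]}}

```text
time_s: 12.9
position: [0.5274, -0.1143, 0.1692]
tool_rot: [[-0.324, 0.946, -0.002], [0.946, 0.324, -0.001], [0.0, -0.002, -1.0]]
ft_force: [-5.8, -2.8, 1.8]
grip_width: 0.0111
gripper_force: 108.0
```

A contact force of about 6.4 N pushes inboard along the axle with only 1.8 N up, so the tip is in the mouth against the outboard wall. I shift inboard 1.5 mm.

Request:
{"name": "drive_tool", "arguments": {"offset": [[0,-0.02,0],[0,-0.02,0],[0,0,0],[0,0,0.01],[0,0,0.01],[0,0,0.01],[0,0,0.01],[0,0,0],[0,0,0],[0,0,0]], "turn": [[0,0,0],[0,0,0],[0,0,0],[0,0,0],[0,0,0],[0,0,0],[0,0,0],[0,0,0],[0,0,0],[0,0,0]], "hand": [0,0,0,0,0,0,0,0,0,0]}}

```text
time_s: 14.15
position: [0.5264, -0.1143, 0.1678]
tool_rot: [[-0.324, 0.946, -0.001], [0.946, 0.324, 0.0], [0.0, -0.001, -1.0]]
ft_force: [-5.1, -3.0, 1.8]
grip_width: 0.0108
gripper_force: 108.0
```

Request:
{"name": "drive_tool", "arguments": {"offset": [[0,-0.02,0],[0,-0.02,0],[0,0,0],[0,0,0],[0,0,0],[0,0,0],[0,0,0],[0,0,0],[0,0,0],[0,0,0]], "turn": [[0,0,0],[0,0,0],[0,0,0],[0,0,0],[0,0,0],[0,0,0],[0,0,0],[0,0,0],[0,0,0],[0,0,0]], "hand": [0,0,0,0,0,0,0,0,0,0]}}

```text
time_s: 15.4
position: [0.5251, -0.115, 0.1677]
tool_rot: [[-0.324, 0.946, -0.0], [0.946, 0.324, -0.0], [0.0, -0.0, -1.0]]
ft_force: [-0.8, 0.4, -0.9]
grip_width: 0.0112
gripper_force: 107.5
```

Request:
{"name": "drive_tool", "arguments": {"offset": [[0,0,0.02],[0,0,0.02],[0,0,0.02],[0,0,0.02],[0,0,0.02],[0,0,0.02],[0,0,0],[0,0,0],[0,0,0],[0,0,0]], "turn": [[0,0,0],[0,0,0],[0,0,0],[0,0,0],[0,0,0],[0,0,0],[0,0,0],[0,0,0],[0,0,0],[0,0,0]], "hand": [0,0,0,0,0,0,0,0,0,0]}}

```text
time_s: 16.65
position: [0.5252, -0.115, 0.1629]
tool_rot: [[-0.324, 0.946, 0.0], [0.946, 0.324, -0.0], [-0.0, 0.0, -1.0]]
ft_force: [-0.2, -0.3, -0.5]
grip_width: 0.0116
gripper_force: 107.5
```

Request:
{"name": "drive_tool", "arguments": {"offset": [[0,0,0.03],[0,0,0.03],[0,0,0.03],[0,0,0.03],[0,0,0.03],[0,0,0.03],[0,0,0.03],[0,0,0.03],[0,0,0],[0,0,0]], "turn": [[0,0,0],[0,0,0],[0,0,0],[0,0,0],[0,0,0],[0,0,0],[0,0,0],[0,0,0],[0,0,0],[0,0,0]], "hand": [0,0,0,0,0,0,0,0,0,0]}}

```text
time_s: 17.9
position: [0.5252, -0.115, 0.1534]
tool_rot: [[-0.324, 0.946, 0.0], [0.946, 0.324, -0.0], [-0.0, 0.0, -1.0]]
ft_force: [-0.8, 0.5, -0.6]
grip_width: 0.0111
gripper_force: 107.5
```

Request:
{"name": "drive_tool", "arguments": {"offset": [[0,0,0.03],[0,0,0.03],[0,0,0.03],[0,0,0.03],[0,0,0.03],[0,0,0.03],[0,0,0.03],[0,0,0.02],[0,0,0],[0,0,0]], "turn": [[0,0,0],[0,0,0],[0,0,0],[0,0,0],[0,0,0],[0,0,0],[0,0,0],[0,0,0],[0,0,0],[0,0,0]], "hand": [0,0,0,0,0,0,0,0,0,0]}}

```text
time_s: 19.15
position: [0.5252, -0.115, 0.1441]
tool_rot: [[-0.324, 0.946, 0.0], [0.946, 0.324, -0.0], [-0.0, 0.0, -1.0]]
ft_force: [-0.7, 0.0, -0.8]
grip_width: 0.0113
gripper_force: 107.5
```

Request:
{"name": "drive_tool", "arguments": {"offset": [[0,0,0.02],[0,0,0.02],[0,0,0.02],[0,0,0.02],[0,0,0.02],[0,0,0.02],[0,0,0],[0,0,0],[0,0,0],[0,0,0]], "turn": [[0,0,0],[0,0,0],[0,0,0],[0,0,0],[0,0,0],[0,0,0],[0,0,0],[0,0,0],[0,0,0],[0,0,0]], "hand": [0,0,0,0,0,0,0,0,0,0]}}

```text
time_s: 20.4
position: [0.5251, -0.115, 0.1393]
tool_rot: [[-0.324, 0.946, -0.0], [0.946, 0.324, 0.0], [0.0, -0.0, -1.0]]
ft_force: [0.6, 0.9, -0.6]
grip_width: 0.0111
gripper_force: 107.6
```

Request:
{"name": "drive_tool", "arguments": {"offset": [[0,0,0.02],[0,0,0.02],[0,0,0.02],[0,0,0.02],[0,0,0.02],[0,0,0],[0,0,0],[0,0,0],[0,0,0],[0,0,0]], "turn": [[0,0,0],[0,0,0],[0,0,0],[0,0,0],[0,0,0],[0,0,0],[0,0,0],[0,0,0],[0,0,0],[0,0,0]], "hand": [0,0,0,0,0,0,0,0,0,0]}}

```text
time_s: 21.65
position: [0.5251, -0.1149, 0.1353]
tool_rot: [[-0.324, 0.946, -0.0], [0.946, 0.324, 0.0], [0.0, -0.0, -1.0]]
ft_force: [-0.8, 4.1, 3.1]
grip_width: 0.011
gripper_force: 107.9
```

Request:
{"name": "drive_tool", "arguments": {"offset": [[0,0,0.02],[0,0,0.02],[0,0,0.02],[0,0,0.02],[0,0,0],[0,0,0],[0,0,0],[0,0,0],[0,0,0],[0,0,0]], "turn": [[0,0,0],[0,0,0],[0,0,0],[0,0,0],[0,0,0],[0,0,0],[0,0,0],[0,0,0],[0,0,0],[0,0,0]], "hand": [0,0,0,0,0,0,0,0,0,0]}}

```text
time_s: 22.9
position: [0.5251, -0.115, 0.1321]
tool_rot: [[-0.324, 0.946, -0.0], [0.946, 0.324, 0.0], [0.0, 0.0, -1.0]]
ft_force: [-0.0, 5.3, 3.6]
grip_width: 0.0115
gripper_force: 108.2
```

Request:
{"name": "drive_tool", "arguments": {"offset": [[0,0,0.02],[0,0,0.02],[0,0,0.02],[0,0,0.02],[0,0,0.02],[0,0,0],[0,0,0],[0,0,0],[0,0,0],[0,0,0]], "turn": [[0,0,0],[0,0,0],[0,0,0],[0,0,0],[0,0,0],[0,0,0],[0,0,0],[0,0,0],[0,0,0],[0,0,0]], "hand": [0,0,0,0,0,0,0,0,0,0]}}

```text
time_s: 24.15
position: [0.5251, -0.115, 0.128]
tool_rot: [[-0.324, 0.946, -0.0], [0.946, 0.324, 0.0], [0.0, -0.0, -1.0]]
ft_force: [0.2, 5.2, 0.4]
grip_width: 0.0112
gripper_force: 107.7
```

Request:
{"name": "drive_tool", "arguments": {"offset": [[0,0,0.02],[0,0,0.02],[0,0,0.02],[0,0,0.02],[0,0,0.02],[0,0,0.02],[0,0,0],[0,0,0],[0,0,0],[0,0,0]], "turn": [[0,0,0],[0,0,0],[0,0,0],[0,0,0],[0,0,0],[0,0,0],[0,0,0],[0,0,0],[0,0,0],[0,0,0]], "hand": [0,0,0,0,0,0,0,0,0,0]}}

```text
time_s: 25.4
position: [0.525, -0.115, 0.1229]
tool_rot: [[-0.324, 0.946, -0.001], [0.946, 0.324, 0.0], [0.0, -0.001, -1.0]]
ft_force: [0.2, 2.9, -5.8]
grip_width: 0.011
gripper_force: 107.2
```

Request:
{"name": "drive_tool", "arguments": {"offset": [[0,0,0.02],[0,0,0.02],[0,0,0.02],[0,0,0.02],[0,0,0.01],[0,0,0],[0,0,0],[0,0,0],[0,0,0],[0,0,0]], "turn": [[0,0,0],[0,0,0],[0,0,0],[0,0,0],[0,0,0],[0,0,0],[0,0,0],[0,0,0],[0,0,0],[0,0,0]], "hand": [0,0,0,0,0,0,0,0,0,0]}}

```text
time_s: 26.65
position: [0.5252, -0.115, 0.1197]
tool_rot: [[-0.324, 0.946, -0.0], [0.946, 0.324, -0.0], [-0.0, -0.0, -1.0]]
ft_force: [0.4, 2.1, -2.3]
grip_width: 0.0112
gripper_force: 107.6
```

Request:
{"name": "drive_tool", "arguments": {"offset": [[0,0,0.02],[0,0,0.02],[0,0,0.02],[0,0,0.01],[0,0,0.01],[0,0,0.01],[0,0,0],[0,0,0],[0,0,0],[0,0,0]], "turn": [[0,0,0],[0,0,0],[0,0,0],[0,0,0],[0,0,0],[0,0,0],[0,0,0],[0,0,0],[0,0,0],[0,0,0]], "hand": [0,0,0,0,0,0,0,0,0,0]}}

```text
time_s: 27.9
position: [0.5252, -0.115, 0.1161]
tool_rot: [[-0.324, 0.946, 0.0], [0.946, 0.324, -0.0], [-0.0, 0.0, -1.0]]
ft_force: [0.5, -0.4, -0.1]
grip_width: 0.011
gripper_force: 107.7
```

```bash
python3 - <<'E'
from h import *
go([.5252,-.115,.1156],18.7)
a=get_image("scene");b=get_image("side")
L=[cv2.resize(m[y:y+50,x:x+50],(400,400),interpolation=2) for m,x,y in((a,195,140),(b,240,125))]
cv2.imwrite("pics/l3.png",np.hstack(L))
E
```

```text
t 27.9 pos [ 0.5252 -0.115   0.1161] yaw 18.9 offs [0.   0.   0.01] turn 0.03 F [ 0.53 -0.42 -0.11] tilt [ 0.0001 -0.0001] w 0.011
```

View pics/l3.png

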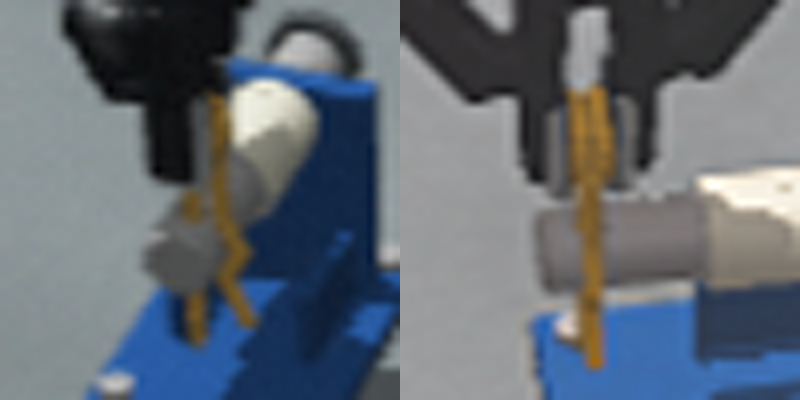

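Both views show the straight leg out beneath the axle and the bent leg closed under it: scene tips (195,345) and (250,325), side tip (593,365). The contact force is about zero. I make a final 0.5 mm push, then release and rise.

Request:
{"name": "drive_tool", "arguments": {"offset": [[0,0,0.01],[0,0,0],[0,0,0],[0,0,0],[0,0,0],[0,0,0],[0,0,0],[0,0,0],[0,0,0],[0,0,0]], "turn": [[0,0,0],[0,0,0],[0,0,0],[0,0,0],[0,0,0],[0,0,0],[0,0,0],[0,0,0],[0,0,0],[0,0,0]], "hand": [0,0,0,0.18,0.22,0.28,0.35,0.4,0.45,0.45]}}

```text
time_s: 29.25
position: [0.5251, -0.115, 0.1157]
tool_rot: [[-0.324, 0.946, 0.0], [0.946, 0.324, -0.0], [-0.0, 0.0, -1.0]]
ft_force: [-0.1, -0.5, 0.2]
grip_width: 0.0383
gripper_force: 0.0
```

Request:
{"name": "drive_tool", "arguments": {"offset": [[0,0,0],[0,0,0],[0,0,-0.2],[0,0,-0.4],[0,0,-0.6],[0,0,-0.8],[0,0,-0.8],[0,0,-0.6],[0,0,-0.3],[0,0,0]], "turn": [[0,0,0],[0,0,0],[0,0,0],[0,0,0],[0,0,0],[0,0,0],[0,0,0],[0,0,0],[0,0,0],[0,0,0]], "hand": [0.45,0.45,0.45,0.45,0.45,0.45,0.45,0.45,0.45,0.45]}}

```text
time_s: 30.5
position: [0.5252, -0.115, 0.2641]
tool_rot: [[-0.324, 0.946, 0.001], [0.946, 0.324, -0.0], [-0.001, 0.001, -1.0]]
ft_force: [0.6, -0.2, -0.9]
grip_width: 0.0386
gripper_force: 0.0
```

```bash
python3 - <<'E'
from h import *
go([.5252,-.115,.25],18.7)
a=get_image("scene");b=get_image("side")
L=[cv2.resize(m[y:y+50,x:x+50],(400,400),interpolation=2) for m,x,y in((a,195,140),(b,240,125))]
cv2.imwrite("pics/l4.png",np.hstack(L))
for z in(.133,.041):print(proj("scene",[.5252,-.115,z]),proj("side",[.5252,-.115,z]))
E
```

```text
t 30.5 pos [ 0.5252 -0.115   0.2641] yaw 18.91 offs [ 0.   -0.    0.35] turn 0.03 F [ 0.56 -0.19 -0.86] tilt [ 0.0009 -0.0004] w 0.0386
[[218.20688612 154.81508346]] [[263.16111053 141.66423489]]
[[220.01385229 182.55676467]] [[262.99484867 168.7936204 ]]
```

View pics/l4.png

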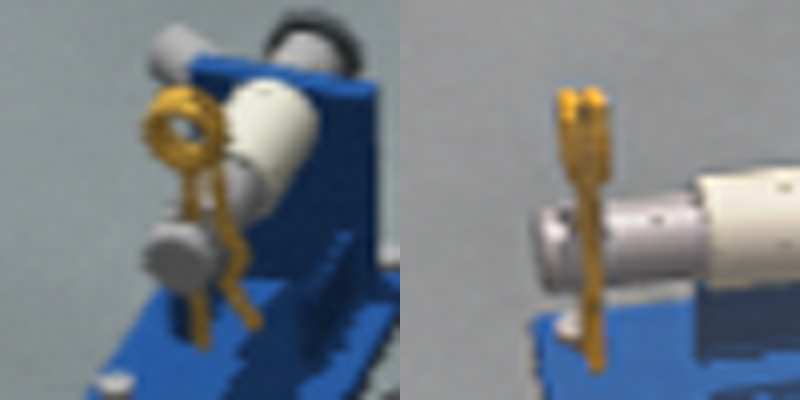

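The final view shows the clip standing nearly upright with about 2° of play in the hole. The coil is at scene (185,128), the legs are closed under the axle, and the gripper is clear.

```bash
python3 -c "
from rig import env
print(env.close_job())"
```

```text
the job is handed in; nothing more can be done
None
```

The R-clip is through the axle's cross-hole, fully home with the bent leg closed beneath and about 2° of lean from play in the hole; it is released, and the job is handed in at about 31 s, with wrist-force readings during insertion of 7 N or less at each check and no verdict given.

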